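# Turn coils over from the black tray into the blue tray

## Task

Turn the green coils over into the blue tray: cap the black tray in the turnover cradle with the empty blue tray, mouth to mouth, pressing it down until both yellow spring catches have snapped over it, then swing the red-handled crank half a turn, up and over to its other stop, so that the blue tray ends underneath with all the coils in it. Leave both trays in the cradle, and leave the red and yellow trays where they lie.

Things in the scene. Friction and masses are not known exactly. Their poses are not given: they have to be found in the camera images.
- blue_tray: The empty blue tray, 60 mm wide (x), 130 long (y), 22 high, walls and floor 3 mm, 0.1 kg, lying bottom up on the bench, paper label on its upturned floor. Origin: centre of its mouth (rim plane), at bench level at the start; z points from the mouth out through the floor: up at the start. Grasp it across its 60 mm width, at the middle of its length.
- black_tray: The black tray with the coils, 60 mm (x) by 130 (y) by 22 high, mouth up, loose in the cradle, its x and y parallel to the cradle's. Origin: centre of its underside, 88 mm above the bench; z up at the start. The blue tray belongs on it rim to rim, sides aligned, either way round: blue origin 22 mm above this one.
- cradle_mid (a point): Middle of the cradle, on its axis, level with the black tray's rim. Trays have 3 mm play all round in it. Flared walls at both y ends (flare 10 to 33 mm above this point) and 4 flared white corner guides, all slick, 52 mm along y (20 to 43 above), lead in up to 8 mm of error; mid long sides open for fingers. At each y end a sloped yellow spring catch (top 49 mm up) snaps over the tray's floor when pressed home (some 3 to 8 N).
- turner (a joint): Turn of the cradle in rad about its level axis, parallel to the black tray's y, through its mouth's middle, 110 mm above the bench. 0 at the start (a stop): crank along the tray's -x, towards the robot; pi/2: crank straight up; pi (a stop): turned over, crank pointing away. Friction of 0.25 N m keeps it where it is left.
- crank_grip (a point): Centre of the red crank handle: a round, freely spinning sleeve, 16 mm diameter, 44 long, parallel to the turning axis, 70 mm from it, and 142 mm from the tray's middle along its -y. Starts 110 mm above the bench, goes over the top in a half circle; pinched from above across its diameter it can be carried round, gripper pointing down. Crank arm (8 mm thick) 30 mm off on the cradle side.
- coil0: One of three green coils with square black ends, 30 mm long (y), 15 mm square, 15 g, loose in the black tray. Origin: its centre.
- coil1: One of three green coils with square black ends, 30 mm long (y), 15 mm square, 15 g, loose in the black tray. Origin: its centre.
- coil2: One of three green coils with square black ends, 30 mm long (y), 15 mm square, 15 g, loose in the black tray. Origin: its centre.
- red_tray: Bystander: red tray, 60 mm wide (x), 130 long (y), 22 high, walls and floor 3 mm, 0.1 kg, lying bottom up on the bench, paper label on its upturned floor. Origin: centre of its mouth (rim plane), at bench level at the start; z points from the mouth out through the floor: up at the start. Not to be used or moved.
- yellow_tray: Bystander: yellow tray, 60 mm wide (x), 130 long (y), 22 high, walls and floor 3 mm, 0.1 kg, lying bottom up on the bench, paper label on its upturned floor. Origin: centre of its mouth (rim plane), at bench level at the start; z points from the mouth out through the floor: up at the start. Not to be used or moved.
Mind the look-alikes: they are no part of the job. What is meant by the blue_tray is not orange, and is the smaller of those in its own colour.

How it is judged:
On the way:
1. the blue tray sits mouth down on the black tray, fully home behind the catches, before the crank is turned (horizontal distance between blue_tray and black_tray below 0.01 m and z of blue_tray in the frame of black_tray between 0.018 and 0.0245 m and angle between blue_tray's own z axis and vertical below 0.17 rad and value of joint turner below 0.17 rad), for 0.2 s.
At the end, for the whole second after the job is handed in: Cradle within 10 degrees of its far stop (joint above 2.97 rad); in it the blue tray mouth up and the black tray mouth down on top, level within 10 degrees, centres within 12 mm sideways, rims within 8 mm; all three coils at rest inside the blue tray (value of joint turner above 2.97 rad and angle between each of blue_tray, black_tray's own z axis and vertical above 2.97 rad and horizontal distance between blue_tray and black_tray below 0.012 m and z of blue_tray in the frame of black_tray below 0.03 m and linear speed of each of blue_tray, coil0, coil1, coil2 below 0.03 m/s and horizontal distance between each of coil0, coil1, coil2 and blue_tray below 0.065 m and z of coil0 in the frame of blue_tray between 0.001 and 0.022 m and z of coil1 in the frame of blue_tray between 0.001 and 0.022 m and z of coil2 in the frame of blue_tray between 0.001 and 0.022 m); the robot touches nothing.
It fails at once if the red tray is moved by more than 30 mm (distance of red_tray from where it was at the start of the episode above 0.03 m).
It fails at once if the yellow tray is moved by more than 30 mm (distance of yellow_tray from where it was at the start of the episode above 0.03 m).
It also fails if it takes over 58 s, if anything falls off the work surface, if the arm or the gripper's body presses on something with over 40 N, if the wrist force passes 120 N, or if a joint passes its speed limit or range.

## Robot

A 6-joint arm with a two-finger parallel gripper is mounted at the origin on the work surface. World frame = base frame: x ahead of the robot, y to its left, z up, the work surface at z = 0. Lengths are in m, angles in rad, forces in N, time in s.
With the tool pointing down it reaches from about 0.35 to 0.975 m from the base axis. Payload 4.9 kg.
Tool frame: the origin (TCP) lies on the centre line of the jaws, within the pads' length; the fingertips stand ctrl.tcp_to_tips ahead of it and the grasp point (between the pads) lies 3 mm ahead of it (ctrl.tcp_to_tips is the distance from the TCP to the fingertips, in m); z points along the fingers, y is the direction in which the jaws open and shut (so a half turn about z gives the same grasp; the last joint's range is limited). The gripper opens to 85 mm and grips with 20 to 120 N. Pads are 22 mm wide; open, the fingers measure 114 mm over their backs; the gripper's body (76 mm by 85 mm) begins 54 mm behind the grasp point. The pads swing forward as they close: fully open they stand 13 mm farther back than shut.
Start: joints at [-1.242, 0.053, 1.613, -0, 1.476, -0.119], TCP at [0.271, -0.563, 0.253] pointing down, gripper open.
Joint ranges: [-3.01, 3.01], [-1.01, 2.22], [0.06, 2.58], [-1.02, 4.17], [0.09, 2.62], [-3.14, 3.14]. Speed limits (rad/s): [2.57, 2.57, 3.14, 3.14, 3.14, 3.14].

## Interface

Orientations are given as a rotation vector (axis times angle).
In Python, from station import ctrl, vision gives the robot as it stands.
- The arm moves only by the tool jog_arm, never from a script. Its argument "deltas" is a list of rows, each a list of 7 numbers: the turn, a rotation vector about the tool's x, y, z in rad, then the shift along the tool's x, y, z in cm, then the opening, from 0 (shut) to 1 (fully open). A call has 1 to 12 rows; each row shifts and turns the commanded pose from where the row before left it, along the tool's axes as they then stand; what a row does not reach is not made up. A row lasts 1/12 s, in which the tool goes at most 41.7 mm and 7.16 degrees, less where a joint would pass 70% of its speed; a pose out of reach is approached as far as the arm can. A call with a gripper value outside its range is refused whole. The fingers move at their own pace and stop on an object; "grip_force" is the grip in N (left out, the last holds). Time passes only in rows, so rows that do not move let the fingers close. It gives the time, the measured TCP pose, the force and the opening at its end, in the units of the state.
- ctrl.get_obs(): the state, without advancing time (a new reading comes with each control period).
- vision.get_image(name): name is "scene" or "top"; returns (picture, depth): 384x512x3 uint8, red, green, blue; 384x512 float32, m along the optical axis (not along the pixel's ray), 0 where there is no reading.
- vision.calibration(name): a dict with "fx", "fy", "cx", "cy" (pixels), "rvec" (rotation vector, rad) and "tvec" (3), from world to camera coordinates, as OpenCV has them. Camera axes: x right, y down, z forward; pixel columns grow to the right and rows downward; lengths in m; the calibration is good to about 2 mm. A picture is of the moment at which its call begins. calibration takes no time and is no camera call.
- ctrl.finish_job(): hands the job in, once; it reports no verdict.
The state is a dict: "t": time; "q": joint angles; "dq": joint speeds; "effort": joint torques, N m; "tool_pos": TCP position; "tool_rot": TCP orientation; "contact_force": force on the tool from outside, world axes, zero at the start; "wrist_torque": the same for the moment, N m; "opening": finger opening in m.
Only numpy, scipy, OpenCV 4.12 (cv2) and the standard library are available. Lean on these libraries where they do the work, as an engineer would, in place of code of your own. Each camera call takes 0.05 s, during which the arm holds its last target. There are 200 camera calls.

## Working session

There is one attempt and no reset: what is moved stays moved. The work goes in short steps, Python scripts to look and compute and a tool call to move; the robot and the scene stay as the last step left them, time stands still between calls to the robot, and variables do not carry over. Pictures are saved under pics/ and viewed, about 8 in all and at most 12, crops included, and the job is handed in when it is done.

Besides the shell and the picture viewer there is one more tool, called after "Call:" as name(argument=value, ...) on one line, values as JSON. jog_arm: Moves the arm, as the interface text tells. Its arguments: {"type":"object","properties":{"deltas":{"type":"array"},"grip_force":{"type":"number"}},"required":["deltas"]}

```bash
mkdir -p pics; cat > h.py <<'E'
import numpy as np, cv2
from station import ctrl, vision
def cal(n):
    c=vision.calibration(n); R=cv2.Rodrigues(np.array(c["rvec"],float))[0]; return c,R,np.array(c["tvec"],float).ravel()
def onplane(n,u,v,z):
    c,R,t=cal(n); d=R.T@np.array([(u-c["cx"])/c["fx"],(v-c["cy"])/c["fy"],1.]); o=-R.T@t
    return o+d*(z-o[2])/d[2]
def cloud(n,D):
    c,R,t=cal(n); v,u=np.indices(D.shape); P=np.stack([(u-c["cx"])/c["fx"]*D,(v-c["cy"])/c["fy"]*D,D],-1)
    return (P-t)@R
def proj(n,p):
    c,R,t=cal(n); q=R@np.array(p,float)+t; return c["fx"]*q[0]/q[2]+c["cx"],c["fy"]*q[1]/q[2]+c["cy"]
def save(n,f):
    I,D=vision.get_image(n); cv2.imwrite(f"pics/{f}.png",I[...,::-1]); np.savez(f"pics/{f}.npz",I=I,D=D); return I,D
E
python3 - <<'E'
from h import *
for n in("top","scene"):
    save(n,n+"0"); c,R,t=cal(n); print(n,c["fx"],-R.T@t)
o=ctrl.get_obs(); print(o, ctrl.tcp_to_tips)
E
```

```text
top 405.91576829259543 [ 2.75478882e-01 -8.64277276e-04  9.22510993e-01]
scene 420.75082766432405 [1.00599076 0.24913114 0.71985694]
{'t': 0.1, 'q': array([-1.24202549e+00,  5.33091904e-02,  1.61416112e+00, -4.46892977e-05,
        1.47600645e+00, -1.19007044e-01]), 'dq': array([-1.33638368e-03, -2.02423648e-03, -2.76729888e-03,  6.13336284e-04,
        6.04469309e-04,  3.40616209e-05]), 'effort': array([ 5.39505018e-04, -3.94901276e+01, -3.71364391e+01, -7.41411941e-05,
        3.95097595e-03,  1.13623253e-05]), 'tool_pos': array([ 0.27041672, -0.56288611,  0.2521719 ]), 'tool_rot': array([-3.06135891e+00, -6.97097913e-01,  3.79100700e-04]), 'contact_force': array([-0.05890721, -0.03924061, -0.48631465]), 'wrist_torque': array([ 0.02313098,  0.01574749, -0.02112256]), 'opening': 0.08553086223161872} 0.022
```

View pics/top0.png

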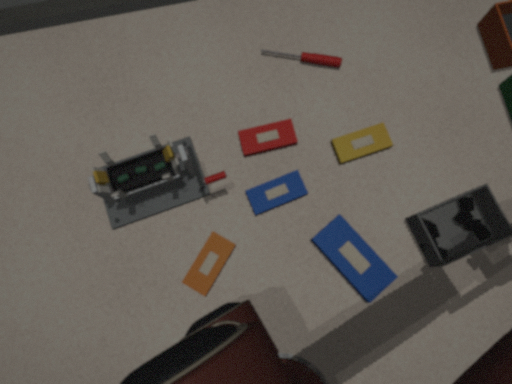

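View pics/scene0.png

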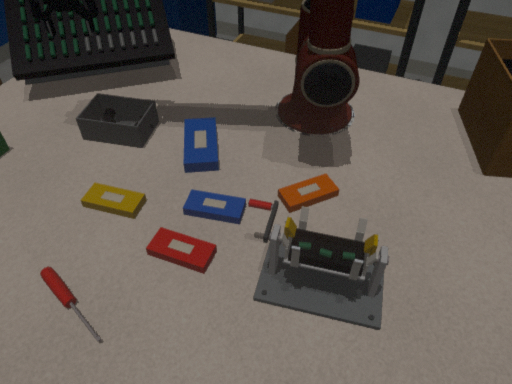

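The small blue tray is at (277,192) in the top view and the big blue look-alike at (353,257). The cradle is at (143,172) and the crank handle at (215,178).

```bash
cat > m.py <<'E'
from h import *
def masks(I):
    H=cv2.cvtColor(I,cv2.COLOR_RGB2HSV); h,s,v=[H[...,i].astype(int) for i in range(3)]
    return dict(blue=(h>100)&(h<125)&(s>130)&(v>50),yellow=(h>18)&(h<32)&(s>130)&(v>60),red=((h<6)|(h>172))&(s>140)&(v>60),green=(h>55)&(h<95)&(s>70)&(v>30),orange=(h>7)&(h<17)&(s>150)&(v>60))
def rects(n,z,I,amin=12):
    for k,m in masks(I).items():
        for c in cv2.findContours(m.astype(np.uint8),0,1)[0]:
            if cv2.contourArea(c)<amin: continue
            p=np.array([onplane(n,u,v,z)[:2] for u,v in c[:,0]],np.float32)
            (x,y),(w,l),a=cv2.minAreaRect(p); 
            if w>l: w,l,a=l,w,a-90
            print(n,k,z,c[:,0].mean(0).round(),"xy",np.round([x,y],4),"wl",np.round([w,l],3),"long axis deg",round((a+90)%180,1))
E
python3 - <<'E'
from m import *
for n in("top","scene"):
    f=np.load(f"pics/{n}0.npz"); I,D=f["I"],f["D"]
    for z in (.022,.11): print(); rects(n,z,I)
I=cv2.imread("pics/top0.png")[120:240,80:240]; a=cv2.resize(I,None,fx=5,fy=5,interpolation=cv2.INTER_CUBIC)
cv2.imwrite("pics/z.png",cv2.convertScaleAbs(a,alpha=1.6))
f=np.load("pics/top0.npz"); P=cloud("top",f["D"]); 
S=P[120:240,80:240]; 
for u,v in((120,178),(150,165),(172,158),(215,178),(277,175),(277,192),(353,240)): print(u,v,P[v,u].round(3))
E
```

```text
top blue 0.022 [354. 259.] xy [ 0.2763 -0.2211] wl [0.084 0.179] long axis deg 29.8
top blue 0.022 [276. 192.] xy [ 0.4538 -0.0866] wl [0.057 0.126] long axis deg 101.0
top yellow 0.022 [101. 176.] xy [0.5717 0.2987] wl [0.027 0.031] long axis deg 85.8
top yellow 0.022 [168. 153.] xy [0.5965 0.1395] wl [0.019 0.031] long axis deg 6.1
top yellow 0.022 [361. 143.] xy [ 0.5288 -0.3051] wl [0.059 0.131] long axis deg 97.2
top red 0.022 [214. 177.] xy [0.5163 0.0438] wl [0.013 0.045] long axis deg 98.7
top red 0.022 [267. 137.] xy [ 0.5868 -0.094 ] wl [0.061 0.127] long axis deg 92.5
top red 0.022 [321.  59.] xy [ 0.756  -0.2627] wl [0.023 0.094] long axis deg 67.9
top green 0.022 [122. 178.] xy [0.5582 0.2506] wl [0.017 0.024] long axis deg 97.7
top green 0.022 [140. 169.] xy [0.5695 0.2081] wl [0.014 0.028] long axis deg 93.1
top green 0.022 [160. 165.] xy [0.5706 0.1624] wl [0.016 0.023] long axis deg 106.3
top green 0.022 [509. 106.] xy [ 0.5449 -0.6706] wl [0.013 0.041] long axis deg 177.6
top green 0.022 [507.  88.] xy [ 0.5961 -0.6775] wl [0.026 0.058] long axis deg 161.1
top orang
[... 1606 characters left out ...]
. 31.] xy [ 0.0076 -1.1924] wl [0.023 0.223] long axis deg 46.7
scene blue 0.022 [391.   2.] xy [-0.8355  0.0596] wl [0.036 0.052] long axis deg 22.5Traceback (most recent call last):
  File "<stdin>", line 4, in <module>
  File "m.py", line 9, in rects
    p=np.array([onplane(n,u,v,z)[:2] for u,v in c[:,0]],np.float32)
                ~~~~~~~^^^^^^^^^
  File "h.py", line 6, in onplane
    c,R,t=cal(n); d=R.T@np.array([(u-c["cx"])/c["fx"],(v-c["cy"])/c["fy"],1.]); o=-R.T@t
          ~~~^^^
  File "h.py", line 4, in cal
    c=vision.calibration(n); R=cv2.Rodrigues(np.array(c["rvec"],float))[0]; return c,R,np.array(c["tvec"],float).ravel()
ValueError: time passes only in moves, steps and waits
```

```bash
sed -i 's/^def cal/import functools\n@functools.cache\ndef cal/' h.py
python3 - <<'E'
from m import *
f=np.load("pics/top0.npz"); I,D=f["I"],f["D"]
print([ (k,np.round(onplane("top",*p,z),4)) for k,p,z in (("coilA",(122,178),.106),("coilB",(140,169),.106),("coilC",(160,165),.106))])
rects("top",.115,I)
a=cv2.resize(I[120:240,80:240,::-1],None,fx=5,fy=5,interpolation=cv2.INTER_CUBIC)
cv2.imwrite("pics/z.png",cv2.convertScaleAbs(a,alpha=1.6))
f2=np.load("pics/scene0.npz"); rects("scene",.11,f2["I"])
b=cv2.resize(f2["I"][190:320,230:400,::-1],None,fx=4.5,fy=4.5,interpolation=cv2.INTER_CUBIC)
cv2.imwrite("pics/z2.png",cv2.convertScaleAbs(b,alpha=1.5))
P=cloud("top",D)
for u,v in((120,178),(150,165),(172,158),(215,178),(277,175),(277,203)): print(u,v,P[v,u].round(3))
E
```

```text
[('coilA', array([0.5309, 0.2283, 0.106 ])), ('coilB', array([0.5426, 0.1889, 0.106 ])), ('coilC', array([0.5427, 0.1466, 0.106 ]))]
top blue 0.115 [354. 259.] xy [ 0.2762 -0.1984] wl [0.075 0.161] long axis deg 29.8
top blue 0.115 [276. 192.] xy [ 0.4354 -0.0777] wl [0.052 0.113] long axis deg 101.0
top yellow 0.115 [101. 176.] xy [0.5411 0.2678] wl [0.024 0.028] long axis deg 85.8
top yellow 0.115 [168. 153.] xy [0.5634 0.125 ] wl [0.017 0.028] long axis deg 6.1
top yellow 0.115 [361. 143.] xy [ 0.5026 -0.2737] wl [0.053 0.117] long axis deg 97.2
top red 0.115 [214. 177.] xy [0.4914 0.0392] wl [0.012 0.041] long axis deg 98.7
top red 0.115 [267. 137.] xy [ 0.5546 -0.0843] wl [0.054 0.114] long axis deg 92.5
top red 0.115 [321.  59.] xy [ 0.7064 -0.2357] wl [0.021 0.084] long axis deg 67.9
top green 0.115 [122. 178.] xy [0.529  0.2247] wl [0.015 0.022] long axis deg 97.7
top green 0.115 [140. 169.] xy [0.5391 0.1865] wl [0.013 0.025] long axis deg 93.1
top green 0.115 [160. 165.] xy [0.5401 0.1456] wl [0.015 0.021] long axis deg 106.3
top green 0.115 [509. 106.] xy [ 0.5171 -0.6014]
[... 3162 characters left out ...]
s deg 47.2
scene green 0.11 [147.   3.] xy [-0.2388 -0.716 ] wl [0.015 0.058] long axis deg 38.1
scene green 0.11 [136.   4.] xy [-0.2198 -0.7485] wl [0.015 0.067] long axis deg 38.7
scene green 0.11 [125.   4.] xy [-0.1998 -0.7821] wl [0.015 0.076] long axis deg 40.4
scene green 0.11 [114.   5.] xy [-0.1801 -0.8153] wl [0.015 0.086] long axis deg 41.0
scene green 0.11 [103.   5.] xy [-0.1584 -0.8469] wl [0.015 0.102] long axis deg 42.8
scene orange 0.11 [307. 192.] xy [0.4224 0.1117] wl [0.064 0.12 ] long axis deg 138.2
120 178 [0.532 0.233 0.106]
150 165 [0.553 0.171 0.088]
172 158 [0.54  0.114 0.143]
215 178 [0.49  0.039 0.116]
277 175 [ 0.499 -0.1   -0.002]
277 203 [ 0.429 -0.084  0.02 ]
```

View pics/z.png

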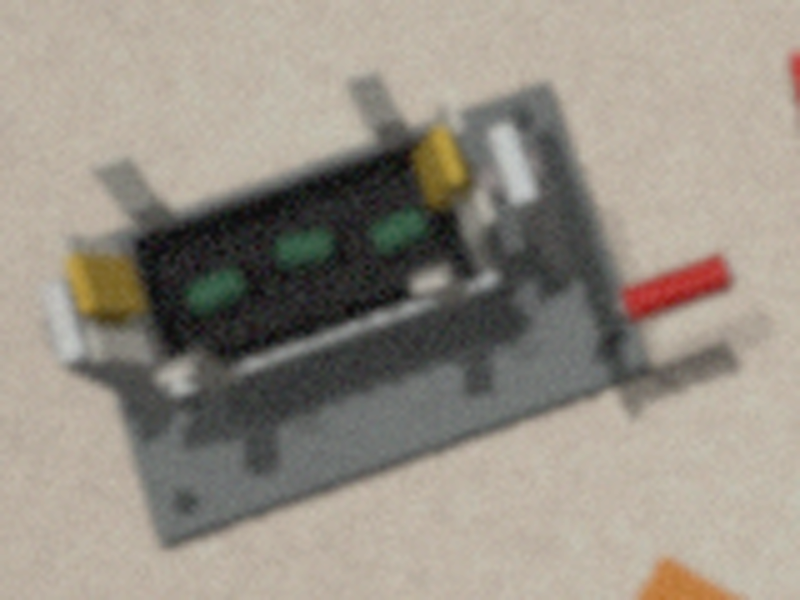

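View pics/z2.png

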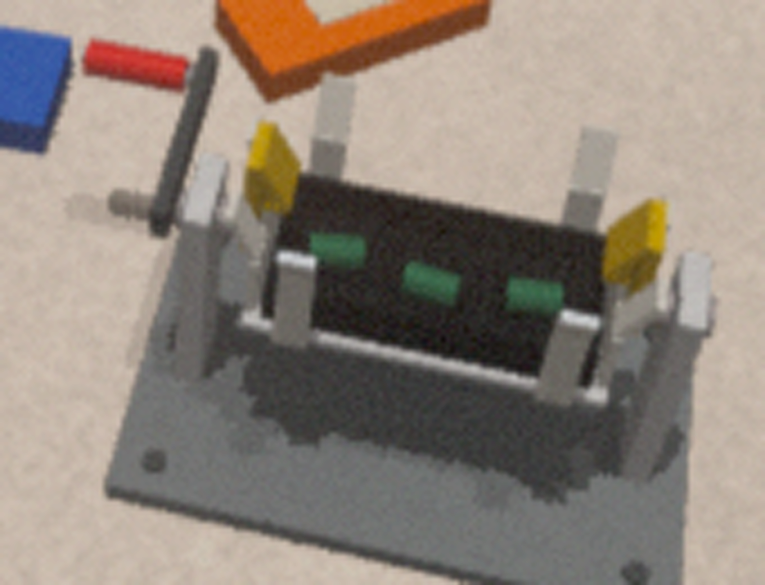

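Call:
jog_arm(deltas=[[0,0,-0.1195,0,0,0,1],[0,0,-0.1195,0,0,0,1],[0,0,-0.1195,0,0,0,1],[0,0,-0.1195,0,0,0,1],[0,0,-0.1195,0,0,0,1],[0,0,-0.1195,0,0,0,1],[0,0,-0.1195,0,0,0,1],[0,0,-0.1195,0,0,0,1],[0,0,-0.1195,0,0,0,1],[0,0,-0.1195,0,0,0,1],[0,0,-0.119,0,0,0,1],[0,0,0,1.1,0.7,0,1]], grip_force=40)

```text
t: 1.1
tool_pos: [0.2746, -0.5518, 0.2525]
tool_rot: [-1.999, -2.423, 0.0]
contact_force: [0.7, -0.2, 0.0]
opening: 0.0851
```

Call:
jog_arm(deltas=[[0,0,0,3,1.9,0,1],[0,0,0,3,1.9,0,1],[0,0,0,3,1.9,0,1],[0,0,0,3,1.9,0,1],[0,0,0,3,1.9,0,1],[0,0,0,3,1.9,0,1],[0,0,0,3,1.9,0,1],[0,0,0,3,1.9,0,1],[0,0,0,3,1.9,0,1],[0,0,0,3,1.9,0,1],[0,0,0,3,1.9,0,1],[0,0,0,3,1.9,0,1]])

```text
t: 2.1
tool_pos: [0.4307, -0.152, 0.253]
tool_rot: [-2.003, -2.42, -0.0]
contact_force: [-0.0, -1.5, -0.4]
opening: 0.0854
```

```bash
cat > go.py <<'E'
from h import *
import sys
from scipy.spatial.transform import Rotation as Ro
def go(p,yaw=None):
    "shift in tool axes (cm) to p; yaw = wanted tool-y direction deg"
    o=ctrl.get_obs(); R=Ro.from_rotvec(o["tool_rot"]).as_matrix()
    print("t",round(o["t"],2),"pos",o["tool_pos"].round(4),"yaw_y",round(np.degrees(np.arctan2(R[1,1],R[0,1])),2),"tilt",(R[:2,2]).round(4),"F",np.round(o["contact_force"],1),"open",round(o["opening"],4))
    print("shift cm (tool)",(R.T@(np.array(p)-o["tool_pos"])*100).round(2))
E
python3 - <<'E'
from go import *
go([.456,-.088,.10])
f=np.load("pics/top0.npz"); I,D=f["I"],f["D"]; P=cloud("top",D)
m=((I.max(-1)<60)&(P[...,2]>.08)&(P[...,2]<.13)).astype(np.uint8); m[:, :110]=0;m[:,190:]=0;m[:140]=0;m[205:]=0
m=cv2.morphologyEx(m,cv2.MORPH_CLOSE,np.ones((7,7))); m=cv2.morphologyEx(m,cv2.MORPH_OPEN,np.ones((3,3)))
c=max(cv2.findContours(m,0,1)[0],key=cv2.contourArea)
p=np.array([onplane("top",u,v,.11)[:2] for u,v in c[:,0]],np.float32); print(cv2.minAreaRect(p),p.min(0),p.max(0))
for z in(.14,.145,.15): print(z,(onplane("top",101,176,z)+onplane("top",168,153,z)).round(4)/2)
E
```

```text
t 2.1 pos [ 0.4307 -0.152   0.253 ] yaw_y 10.75 tilt [-0.      0.0003] F [-0.  -1.5 -0.4] open 0.0854
shift cm (tool) [ 5.81  3.68 15.3 ]
((0.5366783738136292, 0.18692255020141602), (0.08171125501394272, 0.1448754221200943), 8.682828903198242) [0.4891061  0.11131828] [0.5839896  0.25540453]
0.14 [0.54295 0.19005 0.14   ]
0.145 [0.54125 0.18885 0.145  ]
0.15 [0.53955 0.1876  0.15   ]
```

Call:
jog_arm(deltas=[[0,0,0,2.9,1.85,0,1],[0,0,0,2.9,1.85,3,1],[0,0,0,0,0,3,1],[0,0,0,0,0,3,1],[0,0,0,0,0,3,1],[0,0,0,0,0,3,1],[0,0,0,0,0,0,1],[0,0,0,0,0,0,1]])

```text
t: 2.77
tool_pos: [0.4533, -0.0922, 0.1043]
tool_rot: [-1.998, -2.418, 0.002]
contact_force: [-0.4, 0.6, 1.3]
opening: 0.085
```

```bash
python3 - <<'E'
from go import *
go([.456,-.088,.026])
I,D=save("scene","s1"); J,_=save("top","t1")
a=cv2.resize(I[120:280,140:300,::-1],None,fx=2.4,fy=2.4); b=cv2.resize(J[130:250,200:360,::-1],None,fx=2.4,fy=3.2)
cv2.imwrite("pics/c1.png",cv2.convertScaleAbs(np.hstack([a,b]),alpha=1.4))
E
```

```text
t 2.77 pos [ 0.4533 -0.0922  0.1043] yaw_y 10.86 tilt [-0.0044  0.0018] F [-0.4  0.6  1.3] open 0.085
shift cm (tool) [0.34 0.37 7.83]
```

View pics/c1.png

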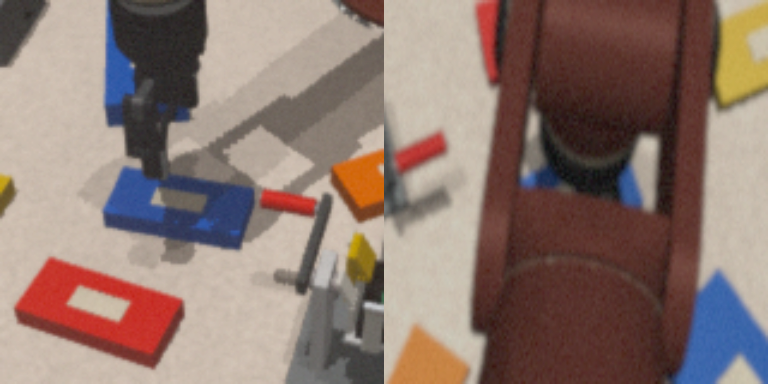

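The gripper stands over the small blue tray (left half, about (155,175)), jaws across its width. Now I descend.

Call:
jog_arm(deltas=[[0,0,0,0.3,0.3,2.5,1],[0,0,0,0,0,2.5,1],[0,0,0,0,0,1.5,1],[0,0,0,0,0,0,1],[0,0,0,0,0,0,1],[0,0,0,0,0,0,1],[0,0,0,0,0,0,1]])

```text
t: 3.45
tool_pos: [0.4594, -0.0905, 0.0435]
tool_rot: [1.997, 2.419, 0.002]
contact_force: [0.2, -0.2, 0.7]
opening: 0.0853
```

```bash
python3 -c "
from go import *
go([.456,-.088,.026])"
```

```text
t 3.45 pos [ 0.4594 -0.0905  0.0435] yaw_y 10.92 tilt [ 0.0043 -0.0016] F [ 0.2 -0.2  0.7] open 0.0853
shift cm (tool) [ 0.31 -0.29  1.75]
```

Call:
jog_arm(deltas=[[0,0,0,0.2,-0.1,0.9,1],[0,0,0,0,0,0.8,1],[0,0,0,0,0,0,1],[0,0,0,0,0,0,1],[0,0,0,0,0,0,0.4],[0,0,0,0,0,0,0.4],[0,0,0,0,0,0,0.4],[0,0,0,0,0,0,0.4],[0,0,0,0,0,0,0.4],[0,0,0,0,0,0,0.4]])

```text
t: 4.28
tool_pos: [0.4566, -0.0882, 0.0244]
tool_rot: [1.999, 2.422, 0.0]
contact_force: [0.7, 0.1, 1.2]
opening: 0.0593
```

```bash
python3 -c "
from go import *
go([.456,-.088,.026])"
```

```text
t 4.28 pos [ 0.4566 -0.0882  0.0244] yaw_y 10.94 tilt [ 0.0009 -0.0003] F [0.7 0.1 1.2] open 0.0593
shift cm (tool) [ 0.03 -0.05 -0.16]
```

Call:
jog_arm(deltas=[[0,0,0,0,0,-2,0.4],[0,0,0,0,0,-3.2,0.4],[0,0,0,0,0,-3.2,0.4],[0,0,0,0,0,-3.2,0.4],[0,0,0,0,0,-3.2,0.4],[0,0,0,0,0,-3.2,0.4],[0,0,0,0,0,-2,0.4],[0,0,0,0,0,0,0.4],[0,0,0,2.8,1.5,0,0.4],[0,0,0,2.8,1.5,0,0.4],[0,0,0,2.8,1.5,0,0.4],[0,0,0,2.8,1.5,0,0.4]])

```text
t: 5.28
tool_pos: [0.493, 0.0346, 0.2217]
tool_rot: [-1.999, -2.421, 0.003]
contact_force: [0.9, -1.2, -0.5]
opening: 0.0591
```

Call:
jog_arm(deltas=[[0,0,0,2.8,1.5,0,0.4],[0,0,0,2.8,1.5,0,0.4],[0,0,0,2.8,1.5,0,0.4],[0,0,0,2.8,1.5,0,0.4],[0,0,0,2.8,1.5,0,0.4],[0,0,0.039,0.3,0,0,0.4],[0,0,0,0,0,0,0.4],[0,0,0,0,0,0,0.4],[0,0,0,0,0,0,0.4]])

```text
t: 6.03
tool_pos: [0.5396, 0.1872, 0.2225]
tool_rot: [-2.046, -2.383, 0.003]
contact_force: [0.0, 0.5, -1.8]
opening: 0.0591
```

```bash
python3 - <<'E'
from go import *
go([.540,.189,.175])
I,D=save("scene","s2"); J,_=save("top","t2")
a=cv2.resize(I[130:330,230:430,::-1],None,fx=2,fy=2); b=cv2.resize(J[100:260,70:230,::-1],None,fx=2.5,fy=2.5)
cv2.imwrite("pics/c2.png",cv2.convertScaleAbs(np.hstack([a,b]),alpha=1.4))
from m import masks
for n,K,zz in(("scene",I,.2175),("top",J,.2175)):
    m=masks(K)["blue"].astype(np.uint8)
    for c in cv2.findContours(m,0,1)[0]:
        if cv2.contourArea(c)>100:
            p=np.array([onplane(n,u,v,zz)[:2] for u,v in c[:,0]],np.float32); print(n,c[:,0].mean(0),np.round(cv2.boxPoints(cv2.minAreaRect(p)),3).tolist(),cv2.minAreaRect(p))
E
```

```text
t 6.03 pos [0.5396 0.1872 0.2225] yaw_y 8.71 tilt [-0.0021 -0.0008] F [ 0.   0.5 -1.8] open 0.0591
shift cm (tool) [0.17 0.08 4.75]
scene [358.9        215.37692308] [[0.5, 0.2460000067949295], [0.5049999952316284, 0.19499999284744263], [0.5799999833106995, 0.20399999618530273], [0.574999988079071, 0.2549999952316284]] ((0.5399736166000366, 0.22487357258796692), (0.07559514790773392, 0.05106985941529274), 6.535411357879639)
scene [309.75308642 205.97530864] [[0.5109999775886536, 0.17100000381469727], [0.5180000066757202, 0.11699999868869781], [0.5920000076293945, 0.12700000405311584], [0.5849999785423279, 0.1809999942779541]] ((0.5516709089279175, 0.14918619394302368), (0.0747489482164383, 0.05459429323673248), 7.671664714813232)
scene [200.06849315 141.15068493] [[0.4050000011920929, -0.10100000351667404], [0.4350000023841858, -0.15299999713897705], [0.5490000247955322, -0.08799999952316284], [0.5199999809265137, -0.035999998450279236]] ((0.4773494303226471, -0.094847671687603), (0.13175740838050842, 0.05972042679786682), 29.62520980834961)
scene [ 2.34736842 22.69473684] [[0.128999
[... 201 characters left out ...]
571838), (0.3063489496707916, 0.01663702353835106), 46.65666961669922)
top [354.09444444 258.73888889] [[0.19900000095367432, -0.17900000512599945], [0.23199999332427979, -0.2370000034570694], [0.3529999852180481, -0.16699999570846558], [0.32100000977516174, -0.10999999940395355]] ((0.2762237787246704, -0.1733880490064621), (0.1401790976524353, 0.06601740419864655), 29.612220764160156)
top [146.35714286 148.33928571] [[0.5070000290870667, 0.16200000047683716], [0.5170000195503235, 0.11599999666213989], [0.578000009059906, 0.1289999932050705], [0.5690000057220459, 0.17499999701976776]] ((0.5425897836685181, 0.14547456800937653), (0.06296522915363312, 0.046901486814022064), 11.956563949584961)
```

View pics/c2.png

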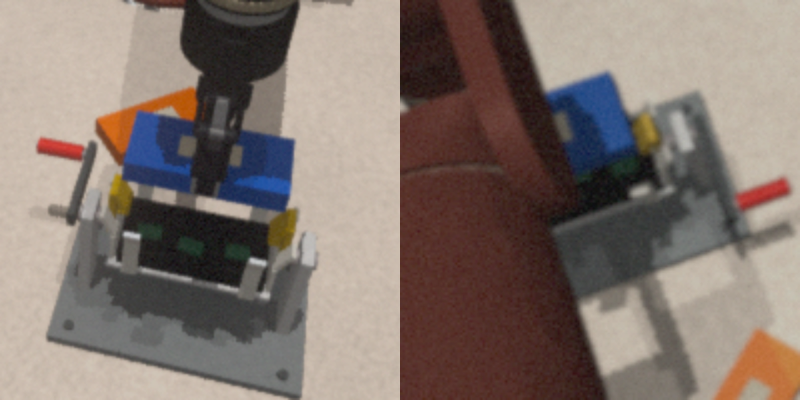

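The scene view shows the tray held square in the jaws at about (210,160), above the cradle mouth and centred on the TCP. Lowering it now.

Call:
jog_arm(deltas=[[0,0,0,0.15,0.05,1.2,0.4],[0,0,0,0,0,1.2,0.4],[0,0,0,0,0,1.2,0.4],[0,0,0,0,0,0.5,0.4],[0,0,0,0,0,0.5,0.4],[0,0,0,0,0,0.5,0.4],[0,0,0,0,0,0.5,0.4],[0,0,0,0,0,0.5,0.4],[0,0,0,0,0,0.5,0.4],[0,0,0,0,0,0.5,0.4],[0,0,0,0,0,0,0.4]], grip_force=50)

```text
t: 7.05
tool_pos: [0.5399, 0.1894, 0.1515]
tool_rot: [-2.046, -2.383, 0.002]
contact_force: [0.8, -0.2, -1.0]
opening: 0.0587
```

Call:
jog_arm(deltas=[[0,0,0,0,0,0.4,0.4],[0,0,0,0,0,0.4,0.4],[0,0,0,0,0,0,0.4]])

```text
t: 7.3
tool_pos: [0.5401, 0.1894, 0.1438]
tool_rot: [-2.046, -2.383, 0.002]
contact_force: [-0.1, -0.5, -2.1]
opening: 0.0586
```

Call:
jog_arm(deltas=[[0,0,0,0,0,0.3,0.4],[0,0,0,0,0,0.3,0.4],[0,0,0,0,0,0,0.4]])

```text
t: 7.55
tool_pos: [0.5403, 0.1895, 0.1382]
tool_rot: [-2.046, -2.383, 0.001]
contact_force: [-0.1, -0.5, -2.1]
opening: 0.059
```

Call:
jog_arm(deltas=[[0,0,0,0,0,0.2,0.4],[0,0,0,0,0,0.2,0.4],[0,0,0,0,0,0,0.4]])

```text
t: 7.8
tool_pos: [0.5405, 0.1895, 0.1346]
tool_rot: [-2.046, -2.383, 0.0]
contact_force: [0.1, 0.2, -0.4]
opening: 0.0588
```

Call:
jog_arm(deltas=[[0,0,0,0,0,0.15,0.4],[0,0,0,0,0,0,0.4],[0,0,0,0,0,0,0.4]])

```text
t: 8.05
tool_pos: [0.5409, 0.1896, 0.1345]
tool_rot: [2.046, 2.383, 0.001]
contact_force: [-2.2, 0.4, 5.6]
opening: 0.0588
```

Call:
jog_arm(deltas=[[0,0,0,0,0,0.15,0.4],[0,0,0,0,0,0,0.4],[0,0,0,0,0,0,0.4]])

```text
t: 8.3
tool_pos: [0.5414, 0.1898, 0.1344]
tool_rot: [2.046, 2.383, 0.002]
contact_force: [-3.2, -1.5, 10.9]
opening: 0.0586
```

Call:
jog_arm(deltas=[[0,0,0,0,0,0.2,0.4],[0,0,0,0,0,0.2,0.4],[0,0,0,0,0,0,0.4],[0,0,0,0,0,0,0.4]])

```text
t: 8.63
tool_pos: [0.5428, 0.1901, 0.1344]
tool_rot: [2.044, 2.382, 0.006]
contact_force: [-8.4, -1.8, 26.0]
opening: 0.0585
```

```bash
python3 - <<'E'
from go import *
go([.540,.189,.1344])
I,D=save("scene","s3")
cv2.imwrite("pics/c3.png",cv2.convertScaleAbs(cv2.resize(I[180:320,240:400,::-1],None,fx=4.5,fy=4.2,interpolation=cv2.INTER_CUBIC),alpha=1.5))
E
```

```text
t 8.63 pos [0.5428 0.1901 0.1344] yaw_y 8.72 tilt [0.0045 0.0009] F [-8.4 -1.8 26. ] open 0.0585
shift cm (tool) [-0.07 -0.29 -0.  ]
```

View pics/c3.png

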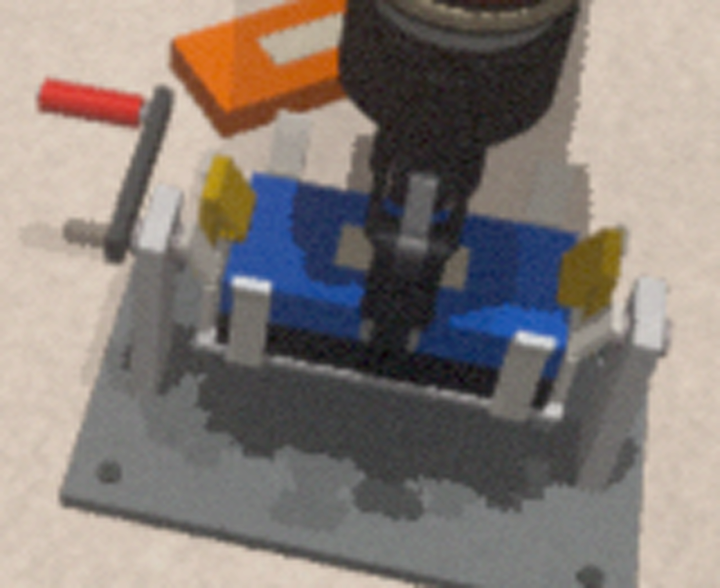

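The blue tray sits on the black rim between the catches, at (235,200) and (590,270). The TCP height matches the seated value and did not move under a 26 N push. I'll ease off, open, lift and look.

Call:
jog_arm(deltas=[[0,0,0,0,0,-0.4,0.4],[0,0,0,0,0,-0.2,0.4],[0,0,0,0,0,0,0.4],[0,0,0,0,0,0,1],[0,0,0,0,0,0,1],[0,0,0,0,0,0,1],[0,0,0,0,0,0,1],[0,0,0,0,0,-1.5,1],[0,0,0,0,0,-3,1],[0,0,0,0,0,-3,1],[0,0,0,0,0,-3,1],[0,0,0,0,0,0,1]])

```text
t: 9.68
tool_pos: [0.5437, 0.1902, 0.2466]
tool_rot: [2.042, 2.378, 0.015]
contact_force: [0.7, -0.4, 1.7]
opening: 0.0851
```

```bash
python3 - <<'E'
from go import *
go([.492,.037,.20])
I,D=save("scene","s4")
P=cloud("scene",D)
b=(I[...,2].astype(int)>I[...,0]+30); b[:, :270]=0;b[:,390:]=0;b[:200]=0
Q=P[b]; Q=Q[(Q[:,2]>.12)&(Q[:,2]<.16)]
c=np.array([.540,.189]); a=np.radians(98.7); s=(Q[:,:2]-c)@[np.cos(a),np.sin(a)]; w=(Q[:,:2]-c)@[np.sin(a),-np.cos(a)]
for lo in np.arange(-.065,.065,.02):
    k=(s>lo)&(s<lo+.02)&(abs(w)<.02); print(round(lo,3),k.sum(),np.median(Q[k,2]).round(4) if k.any() else "")
cv2.imwrite("pics/c4.png",cv2.convertScaleAbs(cv2.resize(I[180:320,240:400,::-1],None,fx=4.5,fy=4.2,interpolation=cv2.INTER_CUBIC),alpha=1.5))
E
```

```text
t 9.68 pos [0.5437 0.1902 0.2466] yaw_y 8.71 tilt [0.0116 0.0025] F [ 0.7 -0.4  1.7] open 0.0851
shift cm (tool) [-14.37  -7.49   4.56]
-0.065 179 0.1329
-0.045 184 0.1329
-0.025 74 0.1329
-0.005 73 0.133
0.015 151 0.1328
0.035 218 0.133
0.055 42 0.1329
```

View pics/c4.png

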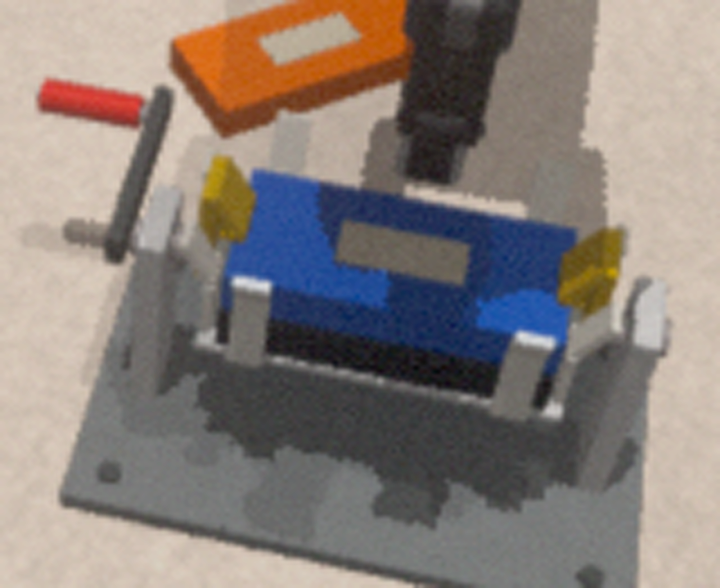

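The blue floor is level at 0.133 m over its whole length (0.132 expected), and both catches lie over its ends at (235,200) and (590,270), so it is seated. Next, the handle.

Call:
jog_arm(deltas=[[0.012,0,0,-2.9,-1.5,0,1],[0,0,0,-2.9,-1.5,0,1],[0,0,0,-2.9,-1.5,0,1],[0,0,0,-2.9,-1.5,0,1],[0,0,0,-2.9,-1.4,0,1],[0,0,0,0,0,2.5,1],[0,0,0,0,0,2.5,1],[0,0,0,0,0,2.5,1],[0,0,0,0,0,0,1],[0,0,0,0,0,0,1],[0,0,0,0,0,0,1]])

```text
t: 10.65
tool_pos: [0.4888, 0.0349, 0.1652]
tool_rot: [-2.041, -2.378, 0.014]
contact_force: [-0.2, -0.1, 0.7]
opening: 0.0852
```

```bash
python3 - <<'E'
from go import *
go([.4926,.034,.112])
I,D=save("scene","s5"); J,_=save("top","t5")
a=cv2.resize(I[130:260,210:340,::-1],None,fx=3.08,fy=3.08); b=cv2.resize(J[100:230,150:280,::-1],None,fx=3.08,fy=3.08)
cv2.imwrite("pics/c5.png",cv2.convertScaleAbs(np.hstack([a,b]),alpha=1.5))
E
```

```text
t 10.65 pos [0.4888 0.0349 0.1652] yaw_y 8.72 tilt [-0.0115 -0.0019] F [-0.2 -0.1  0.7] open 0.0852
shift cm (tool) [-0.15  0.43  5.32]
```

View pics/c5.png

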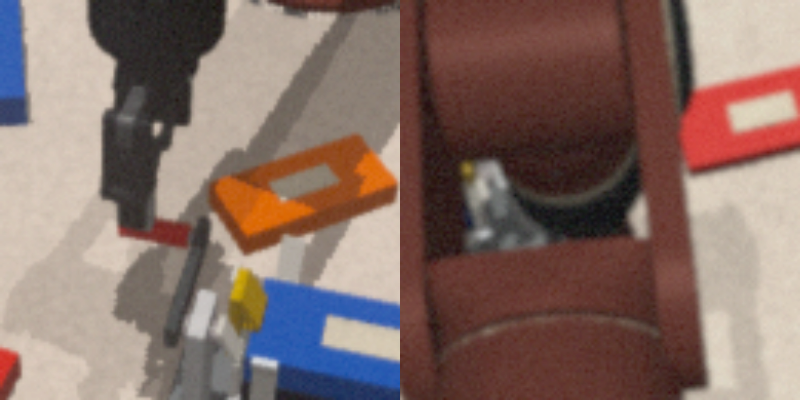

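The gripper is above the handle's outer half (scene crop, about (140,225)), well clear of the crank arm. I'll let it settle and re-read.

Call:
jog_arm(deltas=[[0,0,0,0,0,0,1],[0,0,0,0,0,0,1],[0,0,0,0,0,0,1],[0,0,0,0,0,0,1]])

```text
t: 11.08
tool_pos: [0.4887, 0.0349, 0.1652]
tool_rot: [-2.042, -2.378, 0.013]
contact_force: [0.5, 0.4, 0.9]
opening: 0.0859
```

```bash
python3 -c "
from go import *
go([.4926,.034,.112])"
```

```text
t 11.08 pos [0.4887 0.0349 0.1652] yaw_y 8.72 tilt [-0.011  -0.0019] F [0.5 0.4 0.9] open 0.0859
shift cm (tool) [-0.15  0.43  5.31]
```

Call:
jog_arm(deltas=[[-0.011,0,0,-0.1,0.4,1.5,1],[0,0,0,0,0,1.5,1],[0,0,0,0,0,1.3,1],[0,0,0,0,0,1,1],[0,0,0,0,0,0,1],[0,0,0,0,0,0,1],[0,0,0,0,0,0,0.1],[0,0,0,0,0,0,0.1],[0,0,0,0,0,0,0.1],[0,0,0,0,0,0,0.1],[0,0,0,0,0,0,0.1],[0,0,0,0,0,0,0.1]], grip_force=40)

```text
t: 12.08
tool_pos: [0.4945, 0.0347, 0.1126]
tool_rot: [2.044, 2.38, 0.007]
contact_force: [-3.0, 0.2, -2.2]
opening: 0.0149
```

Call:
jog_arm(deltas=[[0,0,0,0,0,0,0.1],[0,0,0,0,0,0,0.1],[0,0,0,0,0,0,0.1],[0,0,0,0,0,0,0.1]])

```text
t: 12.42
tool_pos: [0.4944, 0.0347, 0.1126]
tool_rot: [2.044, 2.381, 0.006]
contact_force: [6.1, 1.9, -2.1]
opening: 0.015
```

```bash
python3 -c "
from go import *
go([.4926,.034,.112])"
```

```text
t 12.42 pos [0.4944 0.0347 0.1126] yaw_y 8.7 tilt [0.0049 0.0005] F [ 6.1  1.9 -2.1] open 0.015
shift cm (tool) [-0.04 -0.19  0.06]
```

Call:
jog_arm(deltas=[[0,0,0,0,0.03,-0.61,0.1],[0,0,0,0,0.08,-0.605,0.1],[0,0,0,0,0.13,-0.595,0.1],[0,0,0,0,0.18,-0.58,0.1],[0,0,0,0,0.23,-0.565,0.1],[0,0,0,0,0.28,-0.54,0.1],[0,0,0,0,0.33,-0.515,0.1],[0,0,0,0,0.37,-0.485,0.1],[0,0,0,0,0.41,-0.45,0.1],[0,0,0,0,0.45,-0.41,0.1],[0,0,0,0,0.485,-0.37,0.1],[0,0,0,0,0.515,-0.33,0.1]])

```text
t: 13.42
tool_pos: [0.5262, 0.0396, 0.1713]
tool_rot: [-2.044, -2.381, 0.005]
contact_force: [-0.7, -1.1, -6.6]
opening: 0.0143
```

```bash
python3 -c "
from go import *
c=np.array([.4944,.0347]); e=.035*np.array([.9885,.1513])
go([*(c+e),.1126+.0606])"
```

```text
t 13.42 pos [0.5262 0.0396 0.1713] yaw_y 8.71 tilt [-0.0043 -0.0005] F [-0.7 -1.1 -6.6] open 0.0143
shift cm (tool) [-0.01  0.28 -0.19]
```

Call:
jog_arm(deltas=[[0,0,0,0,0.54,-0.28,0.1],[0,0,0,0,0.565,-0.23,0.1],[0,0,0,0,0.58,-0.18,0.1],[0,0,0,0,0.595,-0.13,0.1],[0,0,0,0,0.605,-0.08,0.1],[0,0,0,0,0.61,-0.03,0.1],[0,0,0,0,0.61,0.03,0.1],[0,0,0,0,0.605,0.08,0.1],[0,0,0,0,0.595,0.13,0.1],[0,0,0,0,0.58,0.18,0.1],[0,0,0,0,0.565,0.23,0.1],[0,0,0,0,0.54,0.28,0.1]])

```text
t: 14.42
tool_pos: [0.5978, 0.0506, 0.1732]
tool_rot: [2.045, 2.382, 0.003]
contact_force: [-1.7, 0.8, 5.4]
opening: 0.0146
```

```bash
python3 -c "
from go import *
c=np.array([.4944,.0347]); e=.105*np.array([.9885,.1513])
go([*(c+e),.1126+.0606])"
```

```text
t 14.42 pos [0.5978 0.0506 0.1732] yaw_y 8.71 tilt [0.0025 0.0003] F [-1.7  0.8  5.4] open 0.0146
shift cm (tool) [-0.01  0.04  0.  ]
```

Call:
jog_arm(deltas=[[0,0,0,0,0.515,0.33,0.1],[0,0,0,0,0.485,0.37,0.1],[0,0,0,0,0.45,0.41,0.1],[0,0,0,0,0.41,0.45,0.1],[0,0,0,0,0.37,0.485,0.1],[0,0,0,0,0.33,0.515,0.1],[0,0,0,0,0.28,0.54,0.1],[0,0,0,0,0.23,0.565,0.1],[0,0,0,0,0.18,0.58,0.1],[0,0,0,0,0.13,0.595,0.1],[0,0,0,0,0.08,0.605,0.1],[0,0,0,0,0.03,0.61,0.1]])

```text
t: 15.42
tool_pos: [0.6327, 0.056, 0.1121]
tool_rot: [2.044, 2.381, 0.006]
contact_force: [5.8, 2.2, 13.5]
opening: 0.0148
```

Call:
jog_arm(deltas=[[0,0,0,0,0,0.1,0.1],[0,0,0,0,0,0.1,0.1],[0,0,0,0,0,0,0.1]])

```text
t: 15.67
tool_pos: [0.6328, 0.056, 0.1122]
tool_rot: [2.044, 2.381, 0.006]
contact_force: [2.0, 2.5, 11.8]
opening: 0.0148
```

```bash
python3 -c "
from go import *
c=np.array([.4944,.0347]); e=.14*np.array([.9885,.1513])
go([*(c+e),.1126])"
```

```text
t 15.67 pos [0.6328 0.056  0.1122] yaw_y 8.71 tilt [0.0048 0.0007] F [ 2.   2.5 11.8] open 0.0148
shift cm (tool) [-0.01 -0.   -0.04]
```

At the far stop (z as at the start, pushing with about 12 N). Release and retreat.

Call:
jog_arm(deltas=[[0,0,0,0,0,-0.2,0.1],[0,0,0,0,0,0,0.1],[0,0,0,0,0,0,1],[0,0,0,0,0,0,1],[0,0,0,0,0,0,1],[0,0,0,0,0,0,1],[0,0,0,0,0,0,1],[0,0,0,0,0,-2,1],[0,0,0,0,0,-3,1],[0,0,0,0,0,-3,1],[0,0,0,0,0,-3,1],[0,0,0,0,0,-3,1]])

```text
t: 16.67
tool_pos: [0.6301, 0.0555, 0.2524]
tool_rot: [-2.046, -2.383, 0.002]
contact_force: [1.4, -0.6, 0.6]
opening: 0.0856
```

Call:
jog_arm(deltas=[[0,0,0,-3,-1,0,1],[0,0,0,-3,-1,0,1],[0,0,0,-3,-1,0,1],[0,0,0,-3,-1,0,1],[0,0,0,-3,-1,0,1],[0,0,0,-3,-1,0,1],[0,0,0,-3,-1,0,1],[0,0,0,0,0,0,1],[0,0,0,0,0,0,1],[0,0,0,0,0,0,1]])

```text
t: 17.5
tool_pos: [0.593, -0.1623, 0.2512]
tool_rot: [-2.046, -2.382, 0.001]
contact_force: [-0.6, -0.7, -0.5]
opening: 0.0855
```

```bash
python3 - <<'E'
from m import *
from go import go
go([.5,0,.3])
I,D=save("scene","s6"); J,E=save("top","t6")
a=cv2.resize(I[180:320,220:400,::-1],None,fx=2.2,fy=2.8); b=cv2.resize(J[110:240,80:240,::-1],None,fx=2.5,fy=3.015)
cv2.imwrite("pics/c6.png",cv2.convertScaleAbs(np.hstack([cv2.resize(a,(400,392)),cv2.resize(b,(400,392))]),alpha=1.5))
for n,K in(("top",J),("scene",I)):
    for k in("red","yellow"):
        for c in cv2.findContours(masks(K)[k].astype(np.uint8),0,1)[0]:
            if cv2.contourArea(c)>12: print(n,k,c[:,0].mean(0).round(),onplane(n,*c[:,0].mean(0),.022).round(3))
P=cloud("top",E); c=np.array([.540,.189]); d=P[...,:2]-c
k=(abs(d@[.9885,.1513])<.02)&(P[...,2]>.05)
s=d@[-.1513,.9885]
for lo in np.arange(-.06,.06,.02):
    q=P[k&(s>lo)&(s<lo+.02)][:,2]; print(round(lo,2),np.percentile(q,[10,50,90]).round(4) if len(q) else "")
E
```

```text
t 17.5 pos [ 0.593  -0.1623  0.2512] yaw_y 8.69 tilt [-0.0015  0.0005] F [-0.6 -0.7 -0.5] open 0.0855
shift cm (tool) [17.45 -6.75 -4.86]
top red [251. 139.] [ 0.59  -0.056  0.022]
top red [193. 117.] [0.67  0.067 0.022]
top yellow [374. 140.] [ 0.53  -0.336  0.022]
scene red [ 58. 287.] [ 0.765 -0.261  0.022]
scene red [240. 262.] [0.578 0.029 0.022]
scene red [182. 250.] [ 0.597 -0.091  0.022]
scene red [400.  50.] [-0.436  0.164  0.022]
scene yellow [114. 200.] [ 0.54  -0.302  0.022]
scene yellow [486.  36.] [-0.668  0.434  0.022]
-0.06 [0.134  0.1358 0.1375]
-0.04 [0.1339 0.1356 0.137 ]
-0.02 [0.1341 0.1358 0.1372]
0.0 [0.1341 0.1356 0.1373]
0.02 [0.1341 0.1358 0.1374]
0.04 [0.134  0.1358 0.1375]
```

View pics/c6.png

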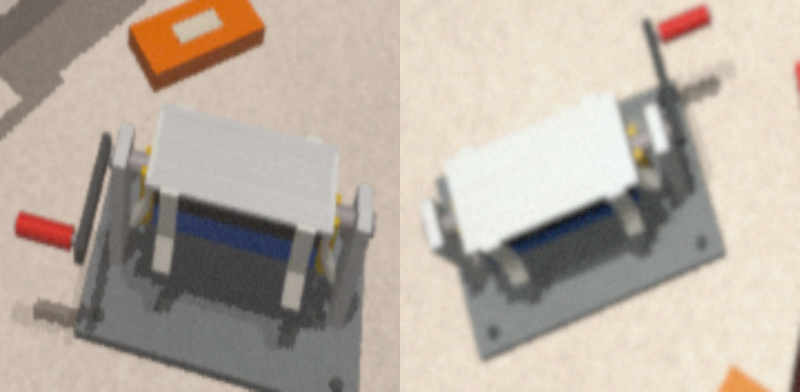

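The cradle is turned over. The crank points away (top view handle (685,22)), the cradle floor is level on top, and the blue tray is underneath at (240,240), held by both catches. Red and yellow have not moved (scene pixels identical to the start). Handing in.

```bash
python3 -c "
from station import ctrl
print(ctrl.finish_job())"
```

```text
the job is handed in; nothing more can be done
None
```

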